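# Set a stone die out over the edge for pinning

### The job

Lift the stone die out of the orange mould and stand it upright on the carrier board, square inside the black outline, before the board is moved. Then, without lifting the board off its stand, slide it outward until the red line across it is level with the stand's outer edge, so that the die can be pinned from below, and finish while holding the board, flat on the stand and still, because it would tip if let go. Leave the other things on the bench where they are.

Things in the scene. Friction and masses are not known exactly. Their poses are not given: they have to be found in the camera images.
- die_centre (a point): Stone die: off-white plaster block 38 (its x) x 26 (its y) x 38 mm high with two white molar crowns 9 mm high on top, about 0.1 to 0.18 kg. The point is the centre of the block, 19 mm above its underside; z up. At the start it stands in the cavity of the orange mould with 22 mm of the block showing above the mould; grasp it there across the 26 mm sides. It lifts straight up.
- mould_top (a point): Orange silicone mould 82 (x) x 68 (y) x 22 mm high, fixed to the bench. The point is at the centre of its top face, in the mouth of the cavity (42 x 30 mm, 16 mm deep, long side along the mould's x), 22 mm above the bench; the die in it has the same yaw.
- stand_edge (a point): Pinning stand: aluminium block 200 (x) x 84 (y) x 45 mm high, fixed to the bench, with a low dark steel rail along each long side (rail tops 6 mm above the block's top, 72 mm apart inside). The point is the middle of the upper edge of its outer end, at the height of its top face (45 mm above the bench). x points outward, along the rails, out of the stand; z up.
- board: Carrier board, loose, white plastic 200 (x) x 64 (y) x 10 mm thick, 0.25 kg, lying on the stand between the rails (4 mm play a side) and free to slide along them. Origin: centre of its underside; its x points outward as the stand's does. At the start its outer end reaches 15 to 40 mm beyond the stand's edge. With the die on it and the red line at the edge it tips over the edge unless its inner end is held down (about 1.5 to 2.5 N at the post).
- board_line (a point): Centre, on the board's upper face, of the 3 mm wide red line across the board, 15 mm inward of the board's middle (115 mm from its outer end); the line also shows on the board's sides. Axes as the board's.
- board_post (a point): Centre of the square blue grip post standing on the board near its inner end, 20 x 20 mm and 36 mm high above the board's upper face. The point is half-way up (18 mm above the board's upper face), 80 mm inward of the board's middle. Axes as the board's.
- board_outline (a point): Centre, on the board's upper face, of the black rectangular outline near the outer end (56 mm along the board x 46 mm across inside), with a 10 mm drill hole at its centre; 60 mm outward of the board's middle. Axes as the board's.
- bottle_pink: Bystander: pink square-shouldered bottle with white cap, 45x52x127 mm, loose; origin at the centre of its underside. Not to be disturbed.
- bottle_white_1: Bystander: white square-shouldered bottle, 48x60x147 mm, loose; origin at the centre of its underside. Not to be disturbed.
- plaster_pot: Bystander: white pot with a teal lid, 73x73x71 mm, loose; origin at the centre of its underside. Not to be disturbed.
- dropper_bottle: Bystander: small white bottle with blue spout, 36x36x100 mm, loose; origin at the centre of its underside. Not to be disturbed.
- articulator: Bystander: brass-coloured hinge frame holding two jaw models, 106x62x95 mm, loose; origin at the centre of its underside. Not to be disturbed.
- bur_block: Bystander: wooden block with small burs, 45x90x52 mm, loose; origin at the centre of its underside. Not to be disturbed.
- model_green: Bystander: green jaw model, 64x63x26 mm, loose; origin at the centre of its underside. Not to be disturbed.
Mind the look-alikes: they are no part of the job. Of the things shaped like the part that bears die_centre, the white one is meant.

How it is judged (in metres and radians):
On the way, in this order (a step that is already met when the one before it is completed fails the run):
1. the die is lifted clear of the mould (z of die_centre in the frame of mould_top above 0.03 m and contact force between the fingers and die above 0.5 N), for 0.1 s.
2. the die stands inside the black outline, let go, with the board within 20 mm of where it lay (x of die_centre in the frame of board between 0.051 and 0.069 m and y of die_centre in the frame of board between -0.01 and 0.01 m and z of die_centre in the frame of board between 0.025 and 0.033 m and angle between die_centre's own z axis and vertical below 0.1 rad and angle between the x axis of die_centre and the x axis of board, either way round below 0.3 rad and z of board_line in the frame of stand_edge between 0.006 and 0.014 m and angle between board's own z axis and vertical below 0.05 rad and contact force between the fingers and die below 0.1 N and distance of board from where it was at the start of the episode below 0.02 m and linear speed of die below 0.02 m/s), for 0.2 s.
3. the board is slid out to the mark with the die on it, and held (x of die_centre in the frame of board between 0.051 and 0.069 m and y of die_centre in the frame of board between -0.01 and 0.01 m and z of die_centre in the frame of board between 0.025 and 0.033 m and angle between die_centre's own z axis and vertical below 0.1 rad and angle between the x axis of die_centre and the x axis of board, either way round below 0.3 rad and x of board_line in the frame of stand_edge between -0.005 and 0.005 m and y of board_line in the frame of stand_edge between -0.006 and 0.006 m and z of board_line in the frame of stand_edge between 0.006 and 0.014 m and angle between board's own z axis and vertical below 0.05 rad and contact force between the fingers and board above 0.5 N), for 0.2 s.
At the end, for the whole second after the job is handed in: Red line within 5 mm of the stand's outer edge; board flat on the stand (4 mm, 0.05 rad), between the rails, still, held by the fingers (over 0.5 N); die upright inside the outline (within 9 mm along, 10 mm across, 0.3 rad of square either way round), not touched by the fingers (all of step 3 and contact force between the fingers and die below 0.1 N and linear speed of each of board, die below 0.01 m/s); the arm keeps its last pose, push and grip.
It fails at once if the board is lifted more than 12 mm off the stand (z of board in the frame of stand_edge above 0.012 m).
It fails at once if the board tips over the edge (angle between board's own z axis and vertical above 0.2 rad).
It fails at once if another thing on the bench is moved more than 20 mm (distance of any of bottle_pink, bottle_white_1, plaster_pot, dropper_bottle, articulator, bur_block, model_green from where it was at the start of the episode above 0.02 m).
It also fails if it takes over 48 s, if anything falls off the work surface, if the arm or the gripper's body presses on something with over 40 N, if the wrist force passes 120 N, or if a joint passes its speed limit or range.

### The arm

A 6-joint arm with a two-finger parallel gripper is mounted at the origin on a cart in front of the work surface, level with it; the furniture and walls round the work are solid. World frame = base frame: x ahead of the robot, y to its left, z up, the work surface at z = 0. Lengths are in mm, angles in degrees, forces in N, time in s.
With the tool pointing down it reaches from about 400 to 825 mm from the base axis. Payload 7 kg.
Tool frame: the origin (TCP) lies midway between the tips of the shut fingers; the grasp point (between the pads) lies 19 mm behind it; z points along the fingers, y is the line along which they close (so a half turn about z gives the same grasp; the last joint's range is limited). The gripper opens to 85 mm and grips with 20 to 120 N. Pads are 22 mm wide; open, the fingers measure 114 mm over their backs; the gripper's body (76 mm by 85 mm) begins 54 mm behind the grasp point. The pads swing forward as they close: fully open they stand 13 mm farther back than shut.
Start: joints at [-59.353, 20.546, 0.682, 0, -70.136, -16.507], TCP at [164.878, -654.531, 231.302] pointing down, gripper open.
Joint ranges: [-176.03, 176.03], [-82.01, 121.73], [-58.28, 71.71], [-173.87, 95.51], [-174.79, -0.11], [-173.66, 173.66]. Speed limits (degrees/s): [136.94, 136.94, 172.46, 180, 180, 180].

### API

Orientations are given as [roll, pitch, yaw] about the fixed x, y, z axes, in that order (R = Rz(yaw) Ry(pitch) Rx(roll)).
In Python, from bench import bot, viewer gives the robot as it stands.
- The arm moves only by the tool servo_tool, never from a script. Its argument "increments" is a list of rows, each an object of numbers: "claw": the gripper's target within -1 to 1 (shut at 1, half-way at 0, fully open at -1); "x", "y", "z": the shift along the tool's x, y, z in m; "ax", "ay", "az": the turn, a rotation vector about the tool's x, y, z in degrees. In form: [{"claw": .., "x": .., "y": .., "z": .., "ax": .., "ay": .., "az": ..}, ...]. A call has 1 to 12 rows; each row is the pose to reach, as a shift and turn from the pose commanded when the call began, along the tool's axes at that moment; what a row does not reach only later rows make up. A row lasts 1/10 s, in which the tool goes at most 50 mm and 8.59 degrees, less where a joint would pass 70% of its speed; a pose out of reach is approached as far as the arm can. A call with a gripper value outside its range is refused whole. The fingers move at their own pace and stop on an object; "grip_force" is the grip in N (left out, the last holds). Time passes only in rows, so rows that repeat a pose let the fingers close. It gives the time, the measured TCP pose, the force, the opening and the grip force at its end, in the units of the state.
- bot.get_state(): the state, without advancing time (a new reading comes with each control period).
- viewer.camera(name): name is "scene" or "top" or "wrist"; returns (picture, depth): 384x512x3 uint8, blue, green, red; 384x512 float32, mm along the optical axis (not along the pixel's ray), 0 where there is no reading.
- viewer.camera_info(name): a dict with "K" (3x3 intrinsics, pixels), "eye" and "attitude" of the camera in the world. Camera axes: x right, y down, z forward; pixel columns grow to the right and rows downward; lengths in mm; the calibration is good to about 2 mm. The wrist camera is an equidistant fisheye: a pixel r from the principal point sees the ray r / f radians off the axis. A picture is of the moment at which its call begins: read the wrist's pose just before it. camera_info takes no time and is no camera call; for the wrist camera it gives the pose at the moment of the call.
- bot.sign_off(): hands the job in; it is judged then, once.
The state is a dict: "clock": time; "joint_positions": joint angles; "qd": joint speeds; "effort": joint torques, N m; "tool_pos": TCP position; "eef_rot": TCP orientation; "ft_force": force on the tool from outside, world axes, zero at the start; "wrist_torque": the same for the moment, N m; "width": finger opening in mm; "grip_force": force on a finger pad.
Only numpy, scipy, OpenCV 4.12 (cv2) and the standard library are available. Lean on these libraries where they do the work, as an engineer would, in place of code of your own. Each camera call takes 0.05 s, during which the arm holds its last target. There are 200 camera calls.

## Working session

There is one attempt and no reset: what is moved stays moved. The work goes in short steps, Python scripts to look and compute and a tool call to move; the robot and the scene stay as the last step left them, time stands still between calls to the robot, and variables do not carry over. Pictures are saved under pics/ and viewed, at most 10 in all, crops included, and the job is handed in when it is done.

Besides the shell and the picture viewer there is one more tool, called after "Request:" as name(argument=value, ...), one argument or row to a line, values as JSON. servo_tool: Moves the arm, as the interface text tells. Its arguments: {"type":"object","properties":{"increments":{"type":"array","items":{"type":"object","properties":{"claw":{"type":"number"},"x":{"type":"number"},"y":{"type":"number"},"z":{"type":"number"},"ax":{"type":"number"},"ay":{"type":"number"},"az":{"type":"number"}}}},"grip_force":{"type":"number"}},"required":["increments"]}

```bash
mkdir -p pics
cat > h.py <<'E'
from bench import bot, viewer
import numpy as np, cv2
from scipy.spatial.transform import Rotation as R
def rot(a):
    a=np.array(a,float)
    return a if a.shape==(3,3) else R.from_euler('xyz',a,degrees=True).as_matrix()
def shot(n):
    i=viewer.camera_info(n); p,d=viewer.camera(n); return p,d,i
def ray(i,uv,fish=False):
    K=np.array(i['K'],float); uv=np.atleast_2d(np.array(uv,float))
    x=(uv[:,0]-K[0,2])/K[0,0]; y=(uv[:,1]-K[1,2])/K[1,1]
    if fish:
        r=np.hypot(x,y)+1e-12; v=np.c_[np.sin(r)*x/r,np.sin(r)*y/r,np.cos(r)]
    else: v=np.c_[x,y,np.ones_like(x)]
    return np.array(i['eye'],float), v@rot(i['attitude']).T
def plane(i,uv,z,fish=False):
    e,v=ray(i,uv,fish); return e+v*((z-e[2])/v[:,2])[:,None]
E
python3 - <<'E'
from h import *
s=bot.get_state(); print({k:np.round(s[k],2) for k in s})
for n in('scene','top','wrist'):
    p,d,i=shot(n); cv2.imwrite(f'pics/{n}0.png',p); np.save(n+'0.npy',d); print(n,i)
E
```

```text
{'clock': np.float64(0.0), 'joint_positions': array([-5.935e+01,  2.059e+01,  6.300e-01, -2.000e-02, -7.014e+01,
       -1.651e+01]), 'qd': array([ 0.05,  0.  ,  0.07, -0.06,  0.01, -0.03]), 'effort': array([ 0.000e+00, -5.833e+01,  2.934e+01,  6.940e+00, -1.000e-02,
        0.000e+00]), 'tool_pos': array([ 164.75, -654.09,  230.38]), 'eef_rot': array([ 1.7991e+02, -1.0000e-02, -1.6587e+02]), 'ft_force': array([ 0.09,  0.5 , -0.62]), 'wrist_torque': array([ 0.03, -0.03, -0.  ]), 'grip_force': np.float64(0.0), 'width': np.float64(85.56)}
scene {'K': array([[496.14662599,   0.        , 247.80799001],
       [  0.        , 496.14662599, 190.11028011],
       [  0.        ,   0.        ,   1.        ]]), 'eye': array([-406.4148436 ,  720.10719008,  971.5464368 ]), 'attitude': array([-126.67206791,   -0.26169494, -126.01161164])}
top {'K': array([[363.78647894,   0.        , 255.41336357],
       [  0.        , 363.78647894, 192.05693473],
       [  0.        ,   0.        ,   1.        ]]), 'eye': array([ 358.78165401,   25.52876092, 1449.05133444]), 'attitude': array([-172.10447085,   -0.3800387 ,  -90.8846361 ])}
wrist {'K': array([[297.31863964,   0.        , 256.69928427],
       [  0.        , 297.31863964, 190.84677248],
       [  0.        ,   0.        ,   1.        ]]), 'eye': array([  97.10823738, -671.31063173,  373.17429039]), 'attitude': array([ 1.64327185e+02, -6.79601064e-02,  1.04091821e+02])}
```

View pics/top0.png

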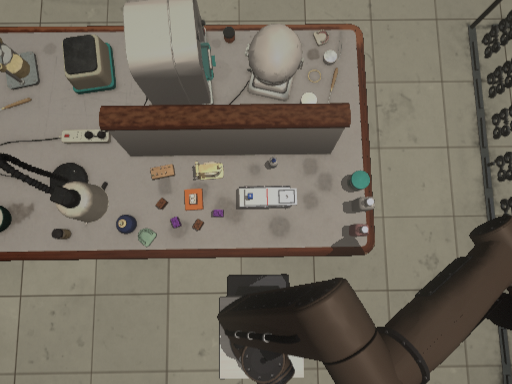

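View pics/scene0.png

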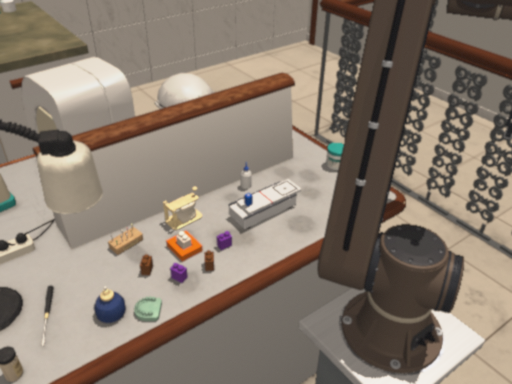

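The top view shows the orange mould at (193,199) with the white die in it. The stand and board are at (267,197), with the blue post at the left (250,197) and the outline at the right (285,197), so outward is roughly world -y. The die-shaped candidates are purple (175,222) and (217,213), brown (161,203) and (198,225), and white in the mould (193,199). The white one fits the description. I'll measure coarsely and confirm with an enlarged crop.

Run:
```python
from h import *
p=cv2.imread('pics/top0.png'); i=viewer.camera_info('top')
h=cv2.cvtColor(p,cv2.COLOR_BGR2HSV)
o=cv2.inRange(h,(5,170,150),(18,255,255)); o[:, :150]=0; o[:,250:]=0; o[:180]=0;o[240:]=0
r=cv2.minAreaRect(cv2.findNonZero(o)); print(r, plane(i,cv2.boxPoints(r),22).round(1), plane(i,r[0],22).round(1))
b=cv2.inRange(h,(100,120,60),(125,255,255)); b[:, :238]=0; b[:,262:]=0; b[:185]=0;b[212:]=0
print('post',plane(i,cv2.findNonZero(b).reshape(-1,2).mean(0),90).round(1))
print('board ends',plane(i,[[237,197],[297,197],[285,197]],55).round(1))
a=cv2.resize(p[160:240,140:310],None,fx=4.7,fy=4.7,interpolation=cv2.INTER_CUBIC)
cv2.imwrite('pics/crop1.png',a)
```

```text
((192.5, 198.5), (19.0, 15.0), 90.0) [[572.8 291.6  22. ]
 [571.9 232.3  22. ]
 [496.4 231.9  22. ]
 [497.3 290.8  22. ]] [[534.5 261.6  22. ]]
post [[530.4  37.3  90. ]]
board ends [[ 533.7   84.7   55. ]
 [ 530.3 -147.1   55. ]
 [ 531.  -100.7   55. ]]
```

View pics/crop1.png

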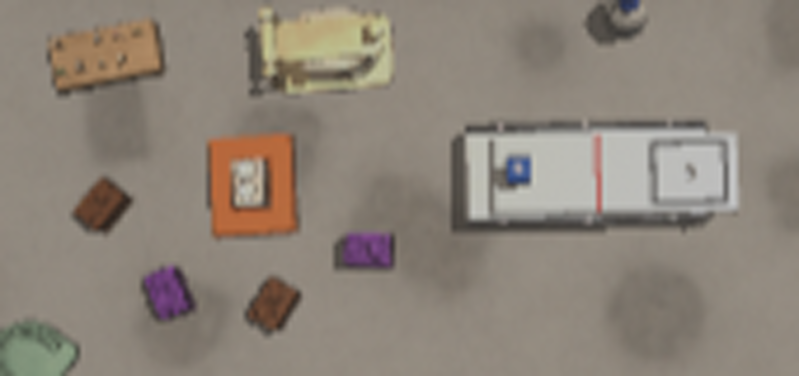

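The crop confirms the white die in the orange mould at crop (248,183), with its long side along world x. The red line is at crop (598,175), the outline at (690,172) and the post at (517,169). Next I go above the mould in waypoints.

```bash
cat >> h.py <<'E'
def inc(x,y,z,yaw,frm=None):
    s=bot.get_state(); p=np.array(s['tool_pos']) if frm is None else np.array(frm[:3]); M=rot(s['eef_rot']) if frm is None else rot([180,0,frm[3]])
    T=rot([180,0,yaw]); d=M.T@(np.array([x,y,z])-p)/1000; r=R.from_matrix(M.T@T).as_rotvec(degrees=True)
    print('state',p.round(1),np.round(s['eef_rot'],2),'F',np.round(s['ft_force'],1),'w',round(float(s['width']),1),'t',round(float(s['clock']),2)); print('inc',d.round(4),r.round(2))
E
python3 -c "
from h import *
inc(440,-350,270,-100); inc(530,190,230,0,(440,-350,270,-100))"
```

```text
state [ 164.8 -654.2  230.6] [ 1.7993e+02 -1.0000e-02 -1.6587e+02] F [-0.1  0.1  0.5] w 85.4 t 0.15
inc [-0.3412  0.2278 -0.0392] [ 7.000e-02  4.000e-02 -6.587e+01]
state [ 440 -350  270] [ 1.7993e+02 -1.0000e-02 -1.6587e+02] F [-0.1  0.1  0.5] w 85.4 t 0.15
inc [-0.5474  0.0051  0.04  ] [  -0.    0. -100.]
```

Request:
servo_tool(
  increments=[
    {"x":-0.17,"y":0.114,"z":-0.039,"az":-33,"claw":-1},
    {"x":-0.17,"y":0.114,"z":-0.039,"az":-33,"claw":-1},
    {"x":-0.17,"y":0.114,"z":-0.039,"az":-33,"claw":-1},
    {"x":-0.17,"y":0.114,"z":-0.039,"az":-33,"claw":-1},
    {"x":-0.341,"y":0.228,"z":-0.039,"az":-66,"claw":-1},
    {"x":-0.341,"y":0.228,"z":-0.039,"az":-66,"claw":-1},
    {"x":-0.341,"y":0.228,"z":-0.039,"az":-66,"claw":-1},
    {"x":-0.341,"y":0.228,"z":-0.039,"az":-66,"claw":-1},
    {"x":-0.341,"y":0.228,"z":-0.039,"az":-66,"claw":-1},
    {"x":-0.341,"y":0.228,"z":-0.039,"az":-66,"claw":-1},
  ],
)

```text
invalid input
```

Request:
servo_tool(
  increments=[
    {"x":-0.274,"y":0.002,"z":0.04,"az":-50,"claw":-1},
    {"x":-0.274,"y":0.002,"z":0.04,"az":-50,"claw":-1},
    {"x":-0.274,"y":0.002,"z":0.04,"az":-50,"claw":-1},
    {"x":-0.274,"y":0.002,"z":0.04,"az":-50,"claw":-1},
    {"x":-0.274,"y":0.002,"z":0.04,"az":-50,"claw":-1},
    {"x":-0.274,"y":0.002,"z":0.04,"az":-50,"claw":-1},
    {"x":-0.547,"y":0.005,"z":0.04,"az":-100,"claw":-1},
    {"x":-0.547,"y":0.005,"z":0.04,"az":-100,"claw":-1},
    {"x":-0.547,"y":0.005,"z":0.04,"az":-100,"claw":-1},
    {"x":-0.547,"y":0.005,"z":0.04,"az":-100,"claw":-1},
    {"x":-0.547,"y":0.005,"z":0.04,"az":-100,"claw":-1},
    {"x":-0.547,"y":0.005,"z":0.04,"az":-100,"claw":-1},
  ],
)

```text
invalid input
```

Run:
```python
from h import *
inc(520,262,200,0)
p,d,i=shot('wrist'); cv2.imwrite('pics/w1.png',p); print(i)
```

```text
state [ 164.8 -654.2  230.6] [ 1.7993e+02 -1.0000e-02 -1.6587e+02] F [-0.1  0.1  0.5] w 85.4 t 0.15
inc [-0.5682  0.8017  0.0315] [ 2.0000e-02  1.0000e-01 -1.6587e+02]
{'K': array([[297.31863964,   0.        , 256.69928427],
       [  0.        , 297.31863964, 190.84677248],
       [  0.        ,   0.        ,   1.        ]]), 'eye': array([  97.1154885 , -671.34879829,  373.29604568]), 'attitude': array([ 1.64326775e+02, -5.53737538e-02,  1.04092978e+02])}
```

View pics/w1.png

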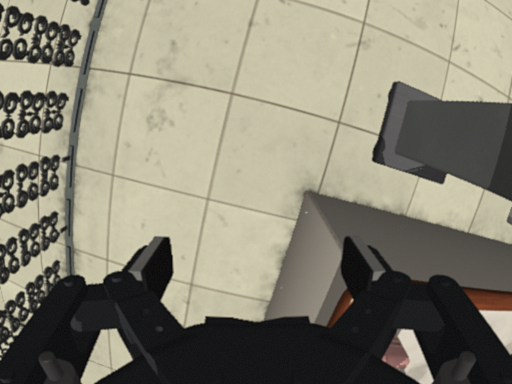

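The calls were refused and the arm has not moved: this picture still shows the start pose, with floor and cart. I'll try again with every field given.

Request:
servo_tool(
  increments=[
    {"claw":-1,"x":-0.17,"y":0.114,"z":-0.039,"ax":0,"ay":0,"az":-33},
    {"claw":-1,"x":-0.17,"y":0.114,"z":-0.039,"ax":0,"ay":0,"az":-33},
    {"claw":-1,"x":-0.17,"y":0.114,"z":-0.039,"ax":0,"ay":0,"az":-33},
    {"claw":-1,"x":-0.17,"y":0.114,"z":-0.039,"ax":0,"ay":0,"az":-33},
    {"claw":-1,"x":-0.341,"y":0.228,"z":-0.039,"ax":0,"ay":0,"az":-66},
    {"claw":-1,"x":-0.341,"y":0.228,"z":-0.039,"ax":0,"ay":0,"az":-66},
    {"claw":-1,"x":-0.341,"y":0.228,"z":-0.039,"ax":0,"ay":0,"az":-66},
    {"claw":-1,"x":-0.341,"y":0.228,"z":-0.039,"ax":0,"ay":0,"az":-66},
    {"claw":-1,"x":-0.341,"y":0.228,"z":-0.039,"ax":0,"ay":0,"az":-66},
  ],
)

```text
clock: 1.1
tool_pos: [442.3, -347.1, 270.4]
eef_rot: [-180.0, 0.0, -99.4]
ft_force: [0.5, 0.9, 0.2]
width: 85.1
grip_force: 0.0
```

Request:
servo_tool(
  increments=[
    {"claw":-1,"x":-0.274,"y":0.002,"z":0.04,"ax":0,"ay":0,"az":-50},
    {"claw":-1,"x":-0.274,"y":0.002,"z":0.04,"ax":0,"ay":0,"az":-50},
    {"claw":-1,"x":-0.274,"y":0.002,"z":0.04,"ax":0,"ay":0,"az":-50},
    {"claw":-1,"x":-0.274,"y":0.002,"z":0.04,"ax":0,"ay":0,"az":-50},
    {"claw":-1,"x":-0.274,"y":0.002,"z":0.04,"ax":0,"ay":0,"az":-50},
    {"claw":-1,"x":-0.274,"y":0.002,"z":0.04,"ax":0,"ay":0,"az":-50},
    {"claw":-1,"x":-0.547,"y":0.005,"z":0.04,"ax":0,"ay":0,"az":-100},
    {"claw":-1,"x":-0.547,"y":0.005,"z":0.04,"ax":0,"ay":0,"az":-100},
    {"claw":-1,"x":-0.547,"y":0.005,"z":0.04,"ax":0,"ay":0,"az":-100},
    {"claw":-1,"x":-0.547,"y":0.005,"z":0.04,"ax":0,"ay":0,"az":-100},
    {"claw":-1,"x":-0.547,"y":0.005,"z":0.04,"ax":0,"ay":0,"az":-100},
    {"claw":-1,"x":-0.547,"y":0.005,"z":0.04,"ax":0,"ay":0,"az":-100},
  ],
)

```text
clock: 2.3
tool_pos: [529.0, 192.9, 230.0]
eef_rot: [-180.0, -0.0, 0.6]
ft_force: [-0.2, -0.2, -0.6]
width: 85.7
grip_force: 0.0
```

Run:
```python
from h import *
inc(520,262,200,0)
p,d,i=shot('wrist'); cv2.imwrite('pics/w2.png',p); print(i)
```

```text
state [529.  192.9 230. ] [-180.     -0.      0.55] F [-0.2 -0.2 -0.6] w 85.7 t 2.3
inc [-0.0083 -0.0692  0.03  ] [-0.   -0.    0.55]
{'K': array([[297.31863964,   0.        , 256.69928427],
       [  0.        , 297.31863964, 190.84677248],
       [  0.        ,   0.        ,   1.        ]]), 'eye': array([596.42761565, 193.37896039, 372.71144695]), 'attitude': array([ 1.64250745e+02, -2.35993768e-02, -8.94904336e+01])}
```

View pics/w2.png

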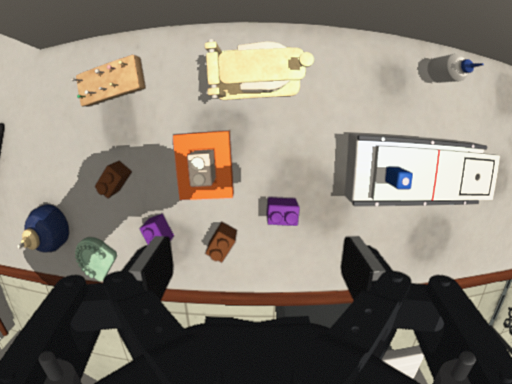

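The wrist view shows the mould at (203,165) with the die in it, the post at (399,178), the red line at (435,175), the outline at (477,177) with the drill hole at its centre, and the rail end at about (487,148). Now I measure these.

Run:
```python
from h import *
p=cv2.imread('pics/w2.png'); i=viewer.camera_info('wrist')
h=cv2.cvtColor(p,cv2.COLOR_BGR2HSV)
def P(uv,z): return plane(i,uv,z,True)
o=cv2.inRange(h,(4,170,120),(18,255,255)); m=np.zeros_like(o); m[120:210,165:245]=255; o&=m
o=cv2.morphologyEx(o,cv2.MORPH_OPEN,np.ones((2,2)))
hull=cv2.convexHull(cv2.findNonZero(o)); q=P(hull.reshape(-1,2),22)[:,:2]
r=cv2.minAreaRect((q*10).astype(np.int32)); print('mould',np.array(r[0])/10,np.array(r[1])/10,r[2])
f=np.zeros_like(o); cv2.drawContours(f,[hull],-1,255,-1); f=cv2.erode(f,np.ones((9,9)))
die=f&cv2.inRange(h,(0,0,90),(180,110,255)); 
n,l,st,c=cv2.connectedComponentsWithStats(die); k=1+st[1:,4].argmax(); print(st[k],c[k])
q=P(cv2.findNonZero((l==k).astype(np.uint8)).reshape(-1,2),44)[:,:2]; r=cv2.minAreaRect((q*10).astype(np.int32)); print('die@44',np.array(r[0])/10,np.array(r[1])/10,r[2])
# red line
red=cv2.inRange(h,(0,120,80),(4,255,255))|cv2.inRange(h,(172,120,80),(180,255,255)); m[:]=0; m[140:210,420:450]=255
q=P(cv2.findNonZero(red&m).reshape(-1,2),55)[:,:2]; r=cv2.minAreaRect((q*10).astype(np.int32)); print('line',np.array(r[0])/10,np.array(r[1])/10,r[2])
b=cv2.inRange(h,(100,120,60),(125,255,255)); m[:]=0; m[155:195,380:420]=255
q=P(cv2.findNonZero(b&m).reshape(-1,2),91)[:,:2]; r=cv2.minAreaRect((q*10).astype(np.int32)); print('post(91)',np.array(r[0])/10,np.array(r[1])/10,r[2])
g=cv2.cvtColor(p,cv2.COLOR_BGR2GRAY); k=(g<120).astype(np.uint8); k[:157]=0;k[197:]=0;k[:,:455]=0;k[:,496:]=0
n,l,st,c=cv2.connectedComponentsWithStats(k,connectivity=8)
for j in range(1,n):
  if st[j,4]>8:
    q=P(np.argwhere(l==j)[:,::-1],55)[:,:2]; r=cv2.minAreaRect((q*10).astype(np.int32)); print('blk',st[j],np.array(r[0])/10,np.array(r[1])/10,r[2])
```

```text
mould [527.31391602 258.2980957 ] [81.2317749  68.37703857] 3.635453224182129
[187 150  27  37 840] [200.28690476 167.4297619 ]
die@44 [530.  258.5] [30.2 42. ] 90.0
line [531.09765625 -28.8584198 ] [64.19992065  2.11013069] 0.3802761435508728
post(91) [534.03237305  43.21351318] [21.68089752 28.40037231] 1.1344215869903564
blk [465 158  29   4  37] [ 556.29907227 -103.09199219] [ 2.30291195 56.38632812] 0.9191048741340637
blk [476 174   4   6  17] [ 532.49208984 -102.99488525] [6.19650612 6.65702667] 43.15238952636719
blk [459 190  30   5  35] [ 510.55839844 -103.12839355] [ 5.49430656 58.68909302] 0.6160598993301392
```

```bash
python3 -c "
from h import *
inc(527.5,258.3,120,3.5); inc(527.5,258.3,24,3.5)"
```

```text
state [529.5 194.4 229.7] [-1.7999e+02 -1.0000e-02  9.9000e-01] F [1.4 2.7 0.7] w 85.1 t 2.35
inc [-0.0009 -0.0639  0.1097] [-0.01 -0.01 -2.51]
state [529.5 194.4 229.7] [-1.7999e+02 -1.0000e-02  9.9000e-01] F [1.4 2.7 0.7] w 85.1 t 2.35
inc [-0.0009 -0.0639  0.2057] [-0.01 -0.01 -2.51]
```

Request:
servo_tool(
  increments=[
    {"claw":-1,"x":-0.001,"y":-0.064,"z":0.11,"ax":0,"ay":0,"az":-2.5},
    {"claw":-1,"x":-0.001,"y":-0.064,"z":0.11,"ax":0,"ay":0,"az":-2.5},
    {"claw":-1,"x":-0.001,"y":-0.064,"z":0.11,"ax":0,"ay":0,"az":-2.5},
    {"claw":-1,"x":-0.001,"y":-0.064,"z":0.11,"ax":0,"ay":0,"az":-2.5},
    {"claw":-1,"x":-0.001,"y":-0.064,"z":0.11,"ax":0,"ay":0,"az":-2.5},
    {"claw":-1,"x":-0.001,"y":-0.064,"z":0.11,"ax":0,"ay":0,"az":-2.5},
  ],
)

```text
clock: 2.95
tool_pos: [528.2, 253.5, 121.7]
eef_rot: [-179.9, -0.1, 2.6]
ft_force: [-0.6, 0.4, 0.2]
width: 85.3
grip_force: 0.0
```

Run:
```python
from h import *
p,d,i=shot('wrist'); cv2.imwrite('pics/w3.png',p); print(i['eye'],i['attitude'])
h=cv2.cvtColor(p,cv2.COLOR_BGR2HSV)
def P(uv,z): return plane(i,uv,z,True)
o=cv2.inRange(h,(4,170,120),(18,255,255)); o=cv2.morphologyEx(o,cv2.MORPH_OPEN,np.ones((3,3)))
n,l,st,c=cv2.connectedComponentsWithStats(o); k=1+st[1:,4].argmax(); print(st[k])
hull=cv2.convexHull(cv2.findNonZero((l==k).astype(np.uint8))); q=P(hull.reshape(-1,2),22)[:,:2]
r=cv2.minAreaRect((q*10).astype(np.int32)); print('mould',np.array(r[0])/10,np.array(r[1])/10,r[2])
inc(527.5,258.3,24,3.5)
```

```text
[595.43387326 256.22704071 264.55127511] [ 1.64339797e+02  3.24467211e-02 -8.74375935e+01]
[ 209  141   81   94 5337]
mould [528.44785156 258.97946777] [81.99487915 66.89020996] 3.4260354042053223
state [528.3 253.5 122. ] [-1.7992e+02 -1.2000e-01  2.5900e+00] F [0.1 0.4 0.4] w 85.4 t 3.0
inc [-0.0008 -0.0047  0.098 ] [-0.08 -0.12 -0.91]
```

View pics/w3.png

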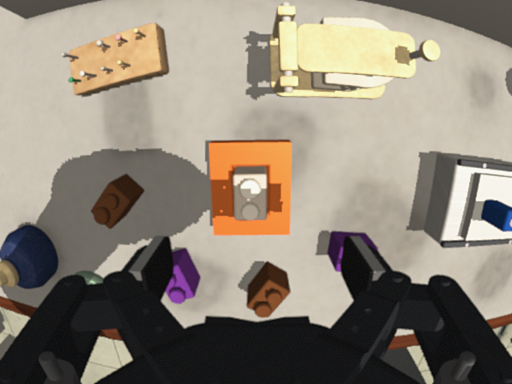

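The mould is centred at (250,188), size 82x67 mm, yaw 3.4°. The die in it is at (250,193), and there is room for the fingers on both sides. I descend and close.

Request:
servo_tool(
  increments=[
    {"claw":-1,"x":0,"y":-0.0055,"z":0.04,"ax":0,"ay":0,"az":-0.9},
    {"claw":-1,"x":0,"y":-0.0055,"z":0.07,"ax":0,"ay":0,"az":-0.9},
    {"claw":-1,"x":0,"y":-0.0055,"z":0.09,"ax":0,"ay":0,"az":-0.9},
    {"claw":-1,"x":0,"y":-0.0055,"z":0.098,"ax":0,"ay":0,"az":-0.9},
    {"claw":-1,"x":0,"y":-0.0055,"z":0.098,"ax":0,"ay":0,"az":-0.9},
    {"claw":-1,"x":0,"y":-0.0055,"z":0.098,"ax":0,"ay":0,"az":-0.9},
  ],
)

```text
clock: 3.6
tool_pos: [528.1, 259.6, 23.8]
eef_rot: [-179.9, -0.1, 3.5]
ft_force: [-0.2, 0.6, 0.8]
width: 85.3
grip_force: 0.0
```

Request:
servo_tool(
  increments=[
    {"claw":1,"x":0,"y":0,"z":0,"ax":0,"ay":0,"az":0},
    {"claw":1,"x":0,"y":0,"z":0,"ax":0,"ay":0,"az":0},
    {"claw":1,"x":0,"y":0,"z":0,"ax":0,"ay":0,"az":0},
    {"claw":1,"x":0,"y":0,"z":0,"ax":0,"ay":0,"az":0},
    {"claw":1,"x":0,"y":0,"z":0,"ax":0,"ay":0,"az":0},
    {"claw":1,"x":0,"y":0,"z":0,"ax":0,"ay":0,"az":0},
    {"claw":1,"x":0,"y":0,"z":0,"ax":0,"ay":0,"az":0},
    {"claw":1,"x":0,"y":0,"z":0,"ax":0,"ay":0,"az":0},
    {"claw":1,"x":0,"y":0,"z":0,"ax":0,"ay":0,"az":0},
    {"claw":1,"x":0,"y":0,"z":0,"ax":0,"ay":0,"az":0},
  ],
  grip_force=40,
)

```text
clock: 4.6
tool_pos: [527.4, 259.4, 22.8]
eef_rot: [-180.0, -0.0, 3.6]
ft_force: [-0.7, 0.9, 4.6]
width: 24.9
grip_force: 40.6
```

Gripped at 25 mm. I lift straight up.

Request:
servo_tool(
  increments=[
    {"claw":1,"x":0,"y":0,"z":-0.015,"ax":0,"ay":0,"az":0},
    {"claw":1,"x":0,"y":0,"z":-0.03,"ax":0,"ay":0,"az":0},
    {"claw":1,"x":0,"y":0,"z":-0.06,"ax":0,"ay":0,"az":0},
    {"claw":1,"x":0,"y":0,"z":-0.1,"ax":0,"ay":0,"az":0},
    {"claw":1,"x":0,"y":0,"z":-0.14,"ax":0,"ay":0,"az":0},
    {"claw":1,"x":0,"y":0,"z":-0.16,"ax":0,"ay":0,"az":0},
    {"claw":1,"x":0,"y":0,"z":-0.16,"ax":0,"ay":0,"az":0},
    {"claw":1,"x":0,"y":0,"z":-0.16,"ax":0,"ay":0,"az":0},
  ],
)

```text
clock: 5.4
tool_pos: [526.7, 259.0, 181.9]
eef_rot: [-180.0, 0.0, 3.5]
ft_force: [0.4, 0.4, -2.3]
width: 25.3
grip_force: 39.9
```

```bash
python3 -c "
from h import *
inc(533,-103,180,-89.3); inc(533,-103,180,-89.3,(527.5,259.3,182.5,3.5))
s=bot.get_state();print(s['grip_force'],s['joint_positions'])"
```

```text
state [526.7 259.  181.9] [-1.7998e+02  3.0000e-02  3.5200e+00] F [ 0.4  0.4 -2.3] w 25.3 t 5.4
inc [-0.016   0.3617  0.0018] [1.000e-02 4.000e-02 9.282e+01]
state [527.5 259.3 182.5] [-1.7998e+02  3.0000e-02  3.5200e+00] F [ 0.4  0.4 -2.3] w 25.3 t 5.4
inc [-0.0166  0.362   0.0025] [ 0.  -0.  92.8]
39.86326038837433 [ 4.52340965e+01  1.44537051e+01 -1.47250667e+01 -3.75424707e-02
 -6.08268724e+01  4.83065978e+01]
```

Request:
servo_tool(
  increments=[
    {"claw":1,"x":-0.002,"y":0.035,"z":0.002,"ax":0,"ay":0,"az":8.5},
    {"claw":1,"x":-0.003,"y":0.07,"z":0.002,"ax":0,"ay":0,"az":17},
    {"claw":1,"x":-0.005,"y":0.105,"z":0.002,"ax":0,"ay":0,"az":25.5},
    {"claw":1,"x":-0.006,"y":0.14,"z":0.002,"ax":0,"ay":0,"az":34},
    {"claw":1,"x":-0.008,"y":0.175,"z":0.002,"ax":0,"ay":0,"az":42.5},
    {"claw":1,"x":-0.009,"y":0.21,"z":0.002,"ax":0,"ay":0,"az":51},
    {"claw":1,"x":-0.011,"y":0.245,"z":0.002,"ax":0,"ay":0,"az":59.5},
    {"claw":1,"x":-0.012,"y":0.28,"z":0.002,"ax":0,"ay":0,"az":68},
    {"claw":1,"x":-0.014,"y":0.31,"z":0.002,"ax":0,"ay":0,"az":76.5},
    {"claw":1,"x":-0.015,"y":0.34,"z":0.002,"ax":0,"ay":0,"az":85},
    {"claw":1,"x":-0.016,"y":0.362,"z":0.002,"ax":0,"ay":0,"az":92.8},
    {"claw":1,"x":-0.016,"y":0.362,"z":0.002,"ax":0,"ay":0,"az":92.8},
  ],
)

```text
clock: 6.6
tool_pos: [532.2, -105.4, 178.2]
eef_rot: [179.8, -0.0, -89.7]
ft_force: [0.2, 0.4, -1.2]
width: 25.1
grip_force: 39.8
```

Request:
servo_tool(
  increments=[
    {"claw":1,"x":0,"y":0,"z":0,"ax":0,"ay":0,"az":0},
    {"claw":1,"x":0,"y":0,"z":0,"ax":0,"ay":0,"az":0},
    {"claw":1,"x":0,"y":0,"z":0,"ax":0,"ay":0,"az":0},
  ],
)

```text
clock: 6.9
tool_pos: [533.4, -102.4, 179.8]
eef_rot: [180.0, 0.0, -89.2]
ft_force: [0.3, 1.1, -1.9]
width: 25.3
grip_force: 39.8
```

Run:
```python
from h import *
p,d,i=shot('wrist'); cv2.imwrite('pics/w4.png',p); print(i['eye'],i['attitude'])
inc(533,-103,74,-89.3)
```

```text
[ 533.37118118 -171.30414361  322.54658648] [ 1.64303662e+02 -7.83407995e-02 -1.79194788e+02]
state [ 533.5 -102.4  180. ] [179.98   0.   -89.16] F [ 0.   0.1 -1.8] w 25.3 t 6.95
inc [0.0006 0.0005 0.106 ] [0.02 0.   0.14]
```

View pics/w4.png

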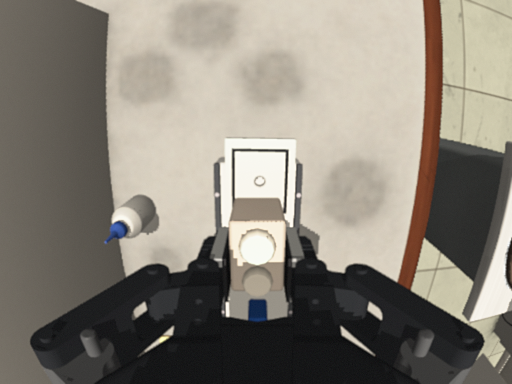

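The held die is upright and square: block face edges at about (235–283, 199), crown at (258,247). The outline and its hole lie below at (259,181), unobstructed. I check the hole and the die's offset in the grip.

Run:
```python
from h import *
p=cv2.imread('pics/w4.png'); i=viewer.camera_info('wrist'); g=cv2.cvtColor(p,cv2.COLOR_BGR2GRAY)
P=lambda uv,z: plane(i,uv,z,True).round(1)
print('hole',P([[259.3,181]],55))
for r in (170,185,193): print(r,[(c,g[r,c]) for c in range(225,300) if g[r,c]<150])
for c in (250,270): print(c,'rows dark',[r for r in range(140,165) if g[r,c]<150],'edge rows',g[180:240,c].tolist())
for r in (165,193):print([int(p[r,c].sum()//3) for c in range(212,306)])
print('bot edge',P([[237,198.5],[282,198.5]],163),'top edge',P([[230,222],[286,222]],201))
```

```text
hole [[ 529.8 -105.6   55. ]]
170 [(232, np.uint8(116)), (233, np.uint8(48)), (234, np.uint8(131)), (285, np.uint8(145)), (286, np.uint8(35)), (287, np.uint8(99)), (296, np.uint8(115)), (297, np.uint8(70)), (298, np.uint8(94)), (299, np.uint8(97))]
185 [(232, np.uint8(110)), (233, np.uint8(45)), (234, np.uint8(132)), (285, np.uint8(60)), (286, np.uint8(64)), (295, np.uint8(147)), (296, np.uint8(72)), (297, np.uint8(91)), (298, np.uint8(97)), (299, np.uint8(93))]
193 [(232, np.uint8(106)), (233, np.uint8(45)), (234, np.uint8(132)), (285, np.uint8(42)), (286, np.uint8(93)), (295, np.uint8(101)), (296, np.uint8(92))]
250 rows dark [149, 150] edge rows [247, 246, 246, 246, 246, 246, 246, 246, 246, 246, 246, 246, 246, 246, 246, 247, 247, 220, 155, 129, 130, 133, 134, 133, 132, 132, 134, 135, 134, 136, 135, 135, 135, 135, 136, 137, 135, 136, 136, 138, 163, 210, 233, 238, 240, 240, 240, 242, 242, 207, 138, 154, 188, 212, 227, 235, 241, 247, 249, 249]
270 rows dark [149, 150, 151] edge rows [246, 246, 246, 246, 246, 246, 246, 246, 246, 246, 246, 246, 246, 246, 246, 248, 247, 220, 155, 128, 1
[... 538 characters left out ...]
 244, 245, 249, 250, 150, 39, 71, 185, 249, 247, 245, 245, 246, 248, 236, 129, 70, 87, 90, 87, 96, 145, 195, 203, 201]
[205, 181, 151, 176, 205, 205, 171, 121, 149, 232, 247, 245, 244, 243, 244, 244, 244, 246, 247, 206, 105, 44, 130, 235, 248, 245, 244, 244, 244, 244, 244, 244, 244, 243, 244, 244, 243, 244, 244, 244, 243, 244, 243, 243, 244, 243, 244, 244, 244, 243, 244, 244, 243, 244, 244, 244, 244, 244, 244, 244, 244, 243, 244, 244, 244, 243, 243, 243, 243, 244, 247, 248, 154, 42, 91, 207, 247, 245, 244, 244, 245, 246, 212, 99, 92, 161, 192, 186, 148, 140, 191, 203, 201, 200]
bot edge [[ 543.7 -121.8  163. ]
 [ 518.3 -122.1  163. ]] top edge [[ 544.4 -122.7  201. ]
 [ 519.7 -123.   201. ]]
```

Request:
servo_tool(
  increments=[
    {"claw":1,"x":0.002,"y":0.0015,"z":0.03,"ax":0,"ay":0,"az":0},
    {"claw":1,"x":0.002,"y":0.0015,"z":0.06,"ax":0,"ay":0,"az":0},
    {"claw":1,"x":0.002,"y":0.0015,"z":0.085,"ax":0,"ay":0,"az":0},
    {"claw":1,"x":0.002,"y":0.0015,"z":0.1,"ax":0,"ay":0,"az":0},
    {"claw":1,"x":0.002,"y":0.0015,"z":0.103,"ax":0,"ay":0,"az":0},
    {"claw":1,"x":0.002,"y":0.0015,"z":0.105,"ax":0,"ay":0,"az":0},
    {"claw":1,"x":0.002,"y":0.0015,"z":0.106,"ax":0,"ay":0,"az":0},
    {"claw":1,"x":0.002,"y":0.0015,"z":0.106,"ax":0,"ay":0,"az":0},
    {"claw":1,"x":0.002,"y":0.0015,"z":0.106,"ax":0,"ay":0,"az":0},
  ],
)

```text
clock: 7.85
tool_pos: [532.6, -105.1, 75.1]
eef_rot: [-179.9, 0.0, -89.3]
ft_force: [-0.1, -0.5, -0.3]
width: 25.5
grip_force: 39.9
```

Request:
servo_tool(
  increments=[
    {"claw":1,"x":0,"y":0,"z":0.0005,"ax":0,"ay":0,"az":0},
    {"claw":1,"x":0,"y":0,"z":0.001,"ax":0,"ay":0,"az":0},
    {"claw":1,"x":0,"y":0,"z":0.001,"ax":0,"ay":0,"az":0},
  ],
)

```text
clock: 8.15
tool_pos: [532.1, -105.2, 73.4]
eef_rot: [-180.0, 0.0, -89.3]
ft_force: [0.1, -0.1, -0.5]
width: 24.9
grip_force: 39.9
```

Request:
servo_tool(
  increments=[
    {"claw":1,"x":0,"y":0,"z":0.0007,"ax":0,"ay":0,"az":0},
    {"claw":1,"x":0,"y":0,"z":0.0015,"ax":0,"ay":0,"az":0},
    {"claw":1,"x":0,"y":0,"z":0.0015,"ax":0,"ay":0,"az":0},
  ],
)

```text
clock: 8.45
tool_pos: [532.1, -105.2, 71.8]
eef_rot: [180.0, -0.0, -89.3]
ft_force: [0.7, 0.6, 0.1]
width: 25.0
grip_force: 40.0
```

Request:
servo_tool(
  increments=[
    {"claw":1,"x":0,"y":0,"z":0.0007,"ax":0,"ay":0,"az":0},
    {"claw":1,"x":0,"y":0,"z":0.0007,"ax":0,"ay":0,"az":0},
  ],
)

```text
clock: 8.65
tool_pos: [532.1, -105.2, 71.8]
eef_rot: [-180.0, -0.0, -89.2]
ft_force: [-2.4, 0.7, 7.4]
width: 25.0
grip_force: 41.0
```

In contact at 7 N. I release and rise.

Request:
servo_tool(
  increments=[
    {"claw":0.2,"x":0,"y":0,"z":-0.0005,"ax":0,"ay":0,"az":0},
    {"claw":0,"x":0,"y":0,"z":-0.0005,"ax":0,"ay":0,"az":0},
    {"claw":-0.4,"x":0,"y":0,"z":-0.0005,"ax":0,"ay":0,"az":0},
    {"claw":-1,"x":0,"y":0,"z":-0.0005,"ax":0,"ay":0,"az":0},
    {"claw":-1,"x":0,"y":0,"z":-0.0005,"ax":0,"ay":0,"az":0},
    {"claw":-1,"x":0,"y":0,"z":-0.0005,"ax":0,"ay":0,"az":0},
    {"claw":-1,"x":0,"y":0,"z":-0.03,"ax":0,"ay":0,"az":0},
    {"claw":-1,"x":0,"y":0,"z":-0.07,"ax":0,"ay":0,"az":0},
    {"claw":-1,"x":0,"y":0,"z":-0.11,"ax":0,"ay":0,"az":0},
    {"claw":-1,"x":0,"y":0,"z":-0.14,"ax":0,"ay":0,"az":0},
    {"claw":-1,"x":0,"y":0,"z":-0.14,"ax":0,"ay":0,"az":0},
    {"claw":-1,"x":0,"y":0,"z":-0.14,"ax":0,"ay":0,"az":0},
  ],
)

```text
clock: 9.85
tool_pos: [532.2, -105.1, 211.7]
eef_rot: [-179.9, 0.0, -89.3]
ft_force: [-1.3, -0.1, -0.7]
width: 85.6
grip_force: 0.0
```

Run:
```python
from h import *
p,d,i=shot('wrist'); cv2.imwrite('pics/w5.png',p); print(i['eye'],i['attitude'])
inc(533,42,130,-89.3)
```

```text
[ 531.70971389 -173.97996309  354.32355364] [ 1.64272669e+02  6.00970447e-02 -1.79311446e+02]
state [ 531.6 -105.1  210.6] [ 1.7998e+02  2.0000e-02 -8.9270e+01] F [ 0.1  0.2 -0.6] w 85.2 t 9.9
inc [-0.147  -0.0033  0.0807] [0.02 0.02 0.03]
```

View pics/w5.png

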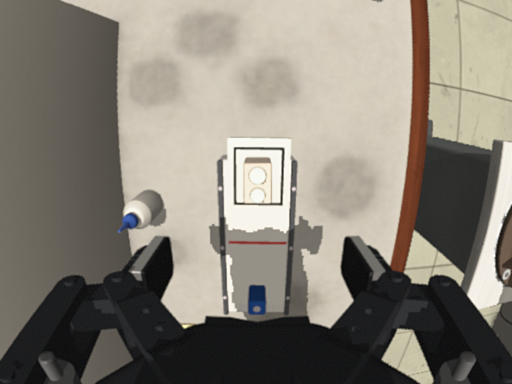

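The die stands upright inside the outline at (258,180). The red line is at row 242 (cols 229–285), the post at (257,298), and the rails end at about row 158. Now I measure the line, the stand edge and the post.

Run:
```python
from h import *
p=cv2.imread('pics/w5.png'); i=viewer.camera_info('wrist'); g=cv2.cvtColor(p,cv2.COLOR_BGR2GRAY); h=cv2.cvtColor(p,cv2.COLOR_BGR2HSV)
P=lambda uv,z: plane(i,uv,z,True)
red=cv2.inRange(h,(0,110,60),(5,255,255))|cv2.inRange(h,(172,110,60),(180,255,255)); red[:235]=0;red[250:]=0;red[:,:225]=0;red[:,292:]=0
q=P(cv2.findNonZero(red).reshape(-1,2),55); print('line',q.mean(0),q.min(0),q.max(0))
b=cv2.inRange(h,(100,120,60),(125,255,255));b[:270]=0;b[330:]=0;b[:,:240]=0;b[:,275:]=0
print('post px',cv2.boundingRect(cv2.findNonZero(b)))
x,y,w,hh=cv2.boundingRect(cv2.findNonZero(b)); print('post top far edge 91:',P([[x,y],[x+w,y]],91).round(1),'near',P([[x,y+hh]],91).round(1))
for r in range(150,170): print(r,g[r,214:232].tolist(),g[r,286:302].tolist())
print('edge@51',P([[221,r] for r in (154,156,158,160)],51)[:,1].round(1),'edge@45',P([[221,r] for r in (154,156,158,160)],45)[:,1].round(1))
print('outer end board row',[r for r in range(130,145) if abs(int(g[r,258])-int(g[r-1,258]))>15],P([[258,138]],55).round(1))
c=cv2.resize(p[125:175,205:310],None,fx=7,fy=7,interpolation=cv2.INTER_CUBIC); cv2.imwrite('pics/c5.png',c)
```

```text
line [528.94772466 -30.78070365  55.        ] [497.89660667 -32.17528348  55.        ] [560.12562906 -29.70518296  55.        ]
post px (249, 286, 16, 28)
post top far edge 91: [[537.1   3.4  91. ]
 [520.3   3.2  91. ]] near [[537.1  41.9  91. ]]
150 [206, 207, 207, 207, 207, 206, 206, 206, 204, 203, 204, 203, 212, 235, 246, 247, 247, 249] [250, 246, 247, 246, 236, 212, 202, 204, 204, 205, 203, 205, 203, 204, 204, 202]
151 [205, 208, 206, 208, 207, 206, 207, 207, 206, 205, 204, 203, 211, 235, 246, 247, 247, 249] [250, 246, 246, 246, 235, 213, 202, 204, 203, 204, 205, 203, 204, 205, 204, 203]
152 [205, 207, 208, 207, 206, 208, 206, 207, 206, 205, 206, 204, 211, 233, 245, 247, 247, 249] [250, 247, 247, 246, 235, 211, 201, 205, 204, 204, 204, 204, 204, 204, 204, 202]
153 [206, 207, 208, 207, 206, 207, 207, 207, 207, 204, 204, 202, 209, 231, 244, 247, 247, 249] [250, 247, 246, 245, 232, 210, 203, 204, 204, 204, 205, 203, 204, 205, 204, 203]
154 [205, 205, 207, 207, 208, 207, 207, 206, 199, 189, 182, 180, 188, 224, 244, 247, 247, 249] [250, 246, 247, 245, 227, 201, 201, 206, 207, 203, 204
[... 2017 characters left out ...]
46, 246, 250, 245, 146, 75, 91, 94, 89, 101, 151, 199, 207, 202, 202]
167 [210, 209, 189, 138, 94, 90, 91, 79, 112, 218, 248, 246, 244, 245, 245, 245, 246, 248] [246, 246, 246, 250, 246, 145, 76, 93, 94, 89, 106, 158, 202, 208, 205, 203]
168 [210, 209, 189, 140, 95, 92, 90, 77, 112, 219, 248, 246, 245, 244, 245, 246, 246, 248] [246, 245, 246, 250, 246, 138, 73, 92, 93, 89, 111, 167, 203, 208, 205, 203]
169 [210, 210, 188, 138, 94, 90, 92, 76, 112, 221, 248, 246, 245, 244, 245, 245, 246, 248] [247, 245, 246, 249, 246, 133, 68, 91, 94, 88, 109, 167, 205, 209, 206, 204]
edge@51 [-128.  -125.9 -123.8 -121.7] edge@45 [-127.  -124.9 -122.8 -120.6]
outer end board row [138] [[ 529.4 -145.1   55. ]]
```

View pics/c5.png

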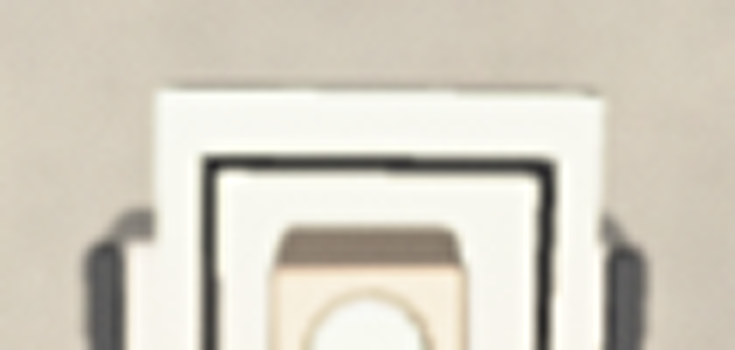

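The stand's outer top edge shows beside the board at crop row ~235, which gives y ≈ -122. The line is at y ≈ -30.8, so the slide is about 91 mm. The die is square in the outline. I move on to the post at about (530.5, 34.8).

Request:
servo_tool(
  increments=[
    {"claw":-1,"x":-0.045,"y":0,"z":0,"ax":0,"ay":0,"az":0},
    {"claw":-1,"x":-0.09,"y":0,"z":0,"ax":0,"ay":0,"az":0},
    {"claw":-1,"x":-0.13,"y":-0.0007,"z":0.02,"ax":0,"ay":0,"az":0},
    {"claw":-1,"x":-0.14,"y":-0.0007,"z":0.05,"ax":0,"ay":0,"az":0},
    {"claw":-1,"x":-0.14,"y":-0.0007,"z":0.08,"ax":0,"ay":0,"az":0},
    {"claw":-1,"x":-0.14,"y":-0.0007,"z":0.08,"ax":0,"ay":0,"az":0},
    {"claw":-1,"x":-0.14,"y":-0.0007,"z":0.08,"ax":0,"ay":0,"az":0},
    {"claw":-1,"x":-0.14,"y":-0.0007,"z":0.08,"ax":0,"ay":0,"az":0},
  ],
)

```text
clock: 10.7
tool_pos: [531.8, 34.6, 132.2]
eef_rot: [-179.9, 0.0, -89.3]
ft_force: [0.2, -0.8, 0.6]
width: 85.4
grip_force: 0.0
```

Run:
```python
from h import *
p,d,i=shot('wrist'); cv2.imwrite('pics/w6.png',p)
h=cv2.cvtColor(p,cv2.COLOR_BGR2HSV); P=lambda uv,z: plane(i,uv,z,True).round(1)
b=cv2.inRange(h,(100,120,60),(125,255,255)); b[:, :200]=0; b[:,320:]=0
n,l,st,c=cv2.connectedComponentsWithStats(b)
for j in range(1,n):
  if st[j,4]>60:
    x,y,w,hh=st[j,:4]; print(st[j],P([[x,y],[x+w,y],[x,y+hh],[x+w,y+hh]],91).tolist(), P([[x+w/2,y]],55))
print(h[150:260:5,257].tolist())
inc(530.5,34.8,60,-89.3)
```

```text
[245 190  28  38 861] [[538.3, 17.0, 91.0], [520.3, 16.7, 91.0], [538.3, 43.4, 91.0], [519.6, 43.2, 91.0]] [[528.9  26.9  55. ]]
[[38, 9, 240], [39, 11, 240], [36, 11, 240], [36, 11, 240], [36, 11, 239], [33, 11, 239], [30, 11, 238], [30, 12, 238], [110, 152, 89], [109, 191, 92], [108, 198, 94], [109, 193, 178], [113, 117, 172], [7, 20, 212], [10, 26, 218], [109, 202, 172], [19, 18, 238], [23, 22, 232], [18, 23, 133], [19, 28, 100], [16, 33, 102], [20, 32, 96]]
state [531.9  34.7 132.4] [-1.7989e+02  3.0000e-02 -8.9280e+01] F [ 0.1 -1.8  0.2] w 85.2 t 10.75
inc [-0.0001  0.0015  0.0724] [-0.11  0.03  0.02]
```

Request:
servo_tool(
  increments=[
    {"claw":-1,"x":0,"y":0.002,"z":0.03,"ax":0,"ay":0,"az":0},
    {"claw":-1,"x":0,"y":0.002,"z":0.055,"ax":0,"ay":0,"az":0},
    {"claw":-1,"x":0,"y":0.002,"z":0.07,"ax":0,"ay":0,"az":0},
    {"claw":-1,"x":0,"y":0.002,"z":0.072,"ax":0,"ay":0,"az":0},
    {"claw":-1,"x":0,"y":0.002,"z":0.072,"ax":0,"ay":0,"az":0},
    {"claw":-1,"x":0,"y":0.002,"z":0.072,"ax":0,"ay":0,"az":0},
  ],
)

```text
clock: 11.35
tool_pos: [530.0, 35.0, 60.5]
eef_rot: [-179.9, 0.0, -89.3]
ft_force: [0.5, 0.5, 0.8]
width: 85.6
grip_force: 0.0
```

Request:
servo_tool(
  increments=[
    {"claw":0,"x":0,"y":0,"z":0,"ax":0,"ay":0,"az":0},
    {"claw":0,"x":0,"y":0,"z":0,"ax":0,"ay":0,"az":0},
    {"claw":0.4,"x":0,"y":0,"z":0,"ax":0,"ay":0,"az":0},
    {"claw":0.5,"x":0,"y":0,"z":0,"ax":0,"ay":0,"az":0},
    {"claw":0.6,"x":0,"y":0,"z":0,"ax":0,"ay":0,"az":0},
    {"claw":0.7,"x":0,"y":0,"z":0,"ax":0,"ay":0,"az":0},
    {"claw":1,"x":0,"y":0,"z":0,"ax":0,"ay":0,"az":0},
    {"claw":1,"x":0,"y":0,"z":0,"ax":0,"ay":0,"az":0},
    {"claw":1,"x":0,"y":0,"z":0,"ax":0,"ay":0,"az":0},
    {"claw":1,"x":0,"y":0,"z":0,"ax":0,"ay":0,"az":0},
  ],
  grip_force=50,
)

```text
clock: 12.35
tool_pos: [529.3, 35.0, 59.4]
eef_rot: [-180.0, 0.0, -89.2]
ft_force: [-0.7, 1.0, 4.9]
width: 19.5
grip_force: 50.0
```

```bash
cat > look.py <<'E'
from h import *
import sys
p,d,i=shot('wrist'); cv2.imwrite(sys.argv[1],p); h=cv2.cvtColor(p,cv2.COLOR_BGR2HSV); g=cv2.cvtColor(p,cv2.COLOR_BGR2GRAY)
P=lambda uv,z: plane(i,uv,z,True)
red=cv2.inRange(h,(0,110,60),(5,255,255))|cv2.inRange(h,(172,110,60),(180,255,255)); red[:,:200]=0; red[:,320:]=0
n,l,st,c=cv2.connectedComponentsWithStats(red)
for j in range(1,n):
  if st[j,4]>30: print('red',st[j],P(np.argwhere(l==j)[:,::-1],55).mean(0).round(1))
s=bot.get_state(); print(s['tool_pos'],s['eef_rot'],s['ft_force'],s['width'],s['grip_force'],s['clock'])
E
python3 look.py pics/w7.png
```

```text
red [200 115 120   6 617] [527.8 -30.2  55. ]
[529.2860382   34.90775487  59.42814901] [-1.79963944e+02  7.68220805e-03 -8.92474656e+01] [-0.08626757  1.80136311  4.93288459] 19.34877036424336 50.045835971832275 12.4
```

Gripped, pressing down gently at about 5 N. I slide 84 mm smoothly and then check.

Request:
servo_tool(
  increments=[
    {"claw":1,"x":0.002,"y":0,"z":0,"ax":0,"ay":0,"az":0},
    {"claw":1,"x":0.006,"y":0,"z":0,"ax":0,"ay":0,"az":0},
    {"claw":1,"x":0.012,"y":0,"z":0,"ax":0,"ay":0,"az":0},
    {"claw":1,"x":0.018,"y":0,"z":0,"ax":0,"ay":0,"az":0},
    {"claw":1,"x":0.024,"y":0,"z":0,"ax":0,"ay":0,"az":0},
    {"claw":1,"x":0.03,"y":0,"z":0,"ax":0,"ay":0,"az":0},
    {"claw":1,"x":0.036,"y":0,"z":0,"ax":0,"ay":0,"az":0},
    {"claw":1,"x":0.041,"y":0,"z":0,"ax":0,"ay":0,"az":0},
    {"claw":1,"x":0.044,"y":0,"z":0,"ax":0,"ay":0,"az":0},
    {"claw":1,"x":0.045,"y":0,"z":0,"ax":0,"ay":0,"az":0},
  ],
)

```text
clock: 13.4
tool_pos: [530.1, -10.3, 59.4]
eef_rot: [-179.9, 0.0, -89.3]
ft_force: [-0.7, 4.1, 5.2]
width: 19.0
grip_force: 50.2
```

Request:
servo_tool(
  increments=[
    {"claw":1,"x":0.002,"y":0,"z":0,"ax":0,"ay":0,"az":0},
    {"claw":1,"x":0.006,"y":0,"z":0,"ax":0,"ay":0,"az":0},
    {"claw":1,"x":0.012,"y":0,"z":0,"ax":0,"ay":0,"az":0},
    {"claw":1,"x":0.018,"y":0,"z":0,"ax":0,"ay":0,"az":0},
    {"claw":1,"x":0.024,"y":0,"z":0,"ax":0,"ay":0,"az":0},
    {"claw":1,"x":0.03,"y":0,"z":0,"ax":0,"ay":0,"az":0},
    {"claw":1,"x":0.035,"y":0,"z":0,"ax":0,"ay":0,"az":0},
    {"claw":1,"x":0.038,"y":0,"z":0,"ax":0,"ay":0,"az":0},
    {"claw":1,"x":0.039,"y":0,"z":0,"ax":0,"ay":0,"az":0},
    {"claw":1,"x":0.039,"y":0,"z":0,"ax":0,"ay":0,"az":0},
  ],
)

```text
clock: 14.4
tool_pos: [530.6, -49.4, 59.4]
eef_rot: [-179.9, 0.0, -89.3]
ft_force: [0.6, 2.1, 5.9]
width: 19.3
grip_force: 50.3
```

```bash
python3 look.py pics/w8.png; python3 -c "
import cv2; p=cv2.imread('pics/w8.png'); cv2.imwrite('pics/w8c.png',cv2.resize(p[20:270,170:345],None,fx=2.4,fy=2.4,interpolation=cv2.INTER_CUBIC))"
```

```text
red [200 115 120   6 624] [ 528.7 -114.6   55. ]
[530.55612406 -49.43271891  59.42270318] [-1.79942950e+02  5.37911191e-03 -8.92608008e+01] [-1.40628886  2.97803931  5.18898265] 19.515695758941636 50.23945391178131 14.45
```

View pics/w8c.png

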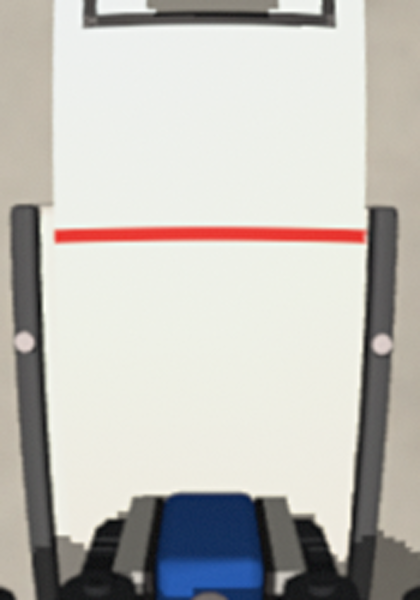

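The red line (crop row 236) is just inward of the stand's edge (crop row ~207). The board is centred between the rails. I measure what remains.

Run:
```python
from h import *
p=cv2.imread('pics/w8.png'); i=viewer.camera_info('wrist'); g=cv2.cvtColor(p,cv2.COLOR_BGR2GRAY)
P=lambda uv,z: plane(i,uv,z,True)
for c in (180,188,189,190,323,330): print(c,g[98:114,c].tolist())
print('z45',P([[189,r] for r in (104,105,106,107,108)],45).round(1).tolist()); print('z51',P([[180,105],[180,106],[330,105],[330,106]],51).round(1).tolist())
print('line ends',P([[196,119],[258,117.5],[320,119]],55).round(1))
```

```text
180 [188, 186, 188, 186, 189, 191, 179, 108, 77, 86, 92, 93, 93, 92, 90, 91]
188 [188, 187, 188, 186, 188, 185, 174, 175, 208, 227, 232, 238, 240, 242, 242, 242]
189 [188, 187, 187, 186, 187, 185, 172, 172, 207, 226, 231, 235, 239, 240, 239, 239]
190 [186, 185, 185, 186, 187, 182, 170, 171, 207, 224, 229, 234, 236, 237, 236, 237]
323 [182, 182, 183, 182, 183, 185, 184, 164, 127, 136, 150, 151, 140, 141, 146, 140]
330 [185, 185, 185, 186, 185, 187, 185, 162, 104, 81, 88, 90, 90, 89, 89, 91]
z45 [[566.1, -121.5, 45.0], [566.1, -121.0, 45.0], [566.1, -120.4, 45.0], [566.1, -119.9, 45.0], [566.1, -119.3, 45.0]]
z51 [[569.5, -121.0, 51.0], [569.5, -120.5, 51.0], [492.8, -121.9, 51.0], [492.8, -121.3, 51.0]]
line ends [[ 560.3 -113.7   55. ]
 [ 529.5 -114.3   55. ]
 [ 498.7 -114.5   55. ]]
```

Request:
servo_tool(
  increments=[
    {"claw":1,"x":0.001,"y":0,"z":0,"ax":0,"ay":0,"az":0},
    {"claw":1,"x":0.003,"y":0,"z":0,"ax":0,"ay":0,"az":0},
    {"claw":1,"x":0.005,"y":0,"z":0,"ax":0,"ay":0,"az":0},
    {"claw":1,"x":0.0065,"y":0,"z":0,"ax":0,"ay":0,"az":0},
    {"claw":1,"x":0.0068,"y":0,"z":0,"ax":0,"ay":0,"az":0},
    {"claw":1,"x":0.0068,"y":0,"z":0,"ax":0,"ay":0,"az":0},
    {"claw":1,"x":0.0068,"y":0,"z":0,"ax":0,"ay":0,"az":0},
    {"claw":1,"x":0.0068,"y":0,"z":0,"ax":0,"ay":0,"az":0},
    {"claw":1,"x":0.0068,"y":0,"z":0,"ax":0,"ay":0,"az":0},
  ],
)

```text
clock: 15.35
tool_pos: [530.7, -56.0, 59.4]
eef_rot: [-179.9, 0.0, -89.3]
ft_force: [0.4, 3.9, 6.5]
width: 19.2
grip_force: 50.3
```

```bash
python3 look.py pics/w9.png
python3 - <<'E'
from h import *
p=cv2.imread('pics/w9.png'); i=viewer.camera_info('wrist'); g=cv2.cvtColor(p,cv2.COLOR_BGR2GRAY)
for c in (180,189,323,330): print(c,g[105:130,c].tolist())
P=lambda uv,z: plane(i,uv,z,True)
print('z45',P([[189,r] for r in range(112,124,2)],45).round(1)[:,1].tolist(),'z51 R',P([[330,r] for r in range(112,124,2)],51).round(1)[:,1].tolist())
k=cv2.inRange(g,0,110); ys=[r for r in range(5,60) if k[r,215:305].mean()>100]; print('dark rows',ys)
E
```

```text
red [200 115 120   6 626] [ 528.9 -121.2   55. ]
[530.65024825 -56.03284892  59.44005825] [-1.79938764e+02  1.42097260e-02 -8.92558352e+01] [-0.23580732  2.36763582  5.97363694] 19.091901897149974 50.30443489551544 15.4
180 [187, 187, 186, 187, 187, 187, 187, 187, 188, 188, 188, 176, 130, 77, 77, 87, 89, 89, 89, 90, 87, 90, 90, 90, 89]
189 [188, 186, 187, 187, 187, 186, 187, 186, 188, 188, 184, 158, 162, 205, 226, 231, 236, 239, 239, 239, 240, 239, 239, 239, 239]
323 [186, 185, 183, 186, 185, 185, 184, 183, 185, 185, 185, 179, 157, 144, 142, 114, 106, 112, 117, 118, 109, 95, 95, 97, 88]
330 [185, 184, 185, 184, 186, 184, 185, 185, 186, 186, 185, 188, 182, 139, 87, 80, 88, 89, 89, 90, 88, 87, 88, 88, 88]
z45 [-123.8, -122.7, -121.6, -120.5, -119.5, -118.4] z51 R [-124.8, -123.8, -122.7, -121.7, -120.7, -119.6]
dark rows [25, 26, 27, 28, 29]
```

Run:
```python
from h import *
i=viewer.camera_info('wrist')
for f in('pics/w7.png','pics/w9.png'):
    g=cv2.imread(f,0); print(g[0:34,258].tolist()); print(g[10,205:310:2].tolist())
print(plane(i,[[258,24],[258,29]],55,True).round(1))
```

```text
[68, 65, 83, 127, 138, 137, 136, 136, 136, 136, 135, 135, 136, 135, 137, 135, 135, 136, 137, 136, 136, 136, 139, 133, 96, 46, 58, 80, 75, 130, 234, 242, 240, 239]
[115, 72, 92, 233, 239, 239, 239, 238, 239, 239, 238, 239, 239, 137, 135, 136, 135, 136, 136, 136, 135, 137, 136, 136, 136, 135, 135, 137, 136, 135, 135, 136, 136, 136, 136, 135, 135, 136, 136, 134, 167, 242, 239, 239, 239, 239, 238, 238, 242, 177, 59, 62, 166]
[69, 67, 78, 113, 135, 138, 136, 136, 135, 136, 135, 136, 135, 136, 135, 134, 135, 136, 135, 136, 136, 137, 137, 133, 102, 46, 17, 42, 76, 110, 193, 240, 241, 238]
[124, 72, 90, 232, 239, 238, 239, 238, 238, 239, 239, 238, 241, 167, 133, 136, 136, 135, 136, 136, 136, 137, 134, 135, 135, 136, 135, 135, 135, 136, 136, 135, 135, 137, 135, 136, 135, 136, 135, 135, 166, 241, 238, 239, 238, 239, 238, 238, 241, 192, 61, 61, 165]
[[ 530.2 -168.3   55. ]
 [ 530.2 -165.6   55. ]]
```

Run:
```python
from h import *
p,d,i=shot('wrist')
e,v=ray(i,[[258,r] for r in range(0,34,2)],True); K=i['K']; f=rot(i['attitude'])[:,2]
q=e+v*(d[0:34:2,258]/(v@f))[:,None]; print(np.c_[np.arange(0,34,2),q.round(1)])
p,d,i=shot('scene'); e,v=ray(i,np.argwhere(d>0)[:,::-1]); q=e+v*d[d>0][:,None]
m=(abs(q[:,0]-531)<40)&(q[:,1]<-140)&(q[:,1]>-250)&(q[:,2]>60); t=q[m]; print(len(t),t.min(0),t.max(0)); u=t[(t[:,2]>85)]; print(len(u),u.mean(0),u.min(0),u.max(0))
```

```text
[[   0.   530.4 -179.1   61.3]
 [   2.   530.3 -179.2   58.3]
 [   4.   530.3 -179.2   55.3]
 [   6.   530.3 -178.1   55.3]
 [   8.   530.3 -177.2   54.7]
 [  10.   530.3 -175.8   55.5]
 [  12.   530.3 -174.9   54.9]
 [  14.   530.3 -173.3   56.3]
 [  16.   530.3 -172.6   55.2]
 [  18.   530.2 -171.4   55.6]
 [  20.   530.2 -170.1   56.3]
 [  22.   530.2 -169.3   55.5]
 [  24.   530.2 -168.3   55.1]
 [  26.   530.2 -166.8   56.4]
 [  28.   530.2 -166.    55.5]
 [  30.   530.2 -164.9   55.7]
 [  32.   530.2 -164.5   53.4]]
147 [ 513.54099875 -208.7800347    60.08129772] [ 543.53801516 -174.16876638  104.67693562]
70 [ 527.95568175 -189.03509536   94.47425754] [ 514.79434578 -208.7800347    85.24363612] [ 542.93229114 -175.00560392  104.67693562]
```

Depth confirms that the inner face is vertical at y = -179. That puts the die upright and about 2 mm from the outline centre. The board is held and still, with the line within 1 mm of the edge.

```bash
python3 -c "
from bench import bot
print(bot.sign_off())"
```

```text
the job is handed in; nothing more can be done
None
```

The job is handed in, though it returned no verdict: the die stands upright about 2 mm from the outline centre, the red line is within about 1 mm of the stand's edge, and the gripper is holding the board flat on the stand by its post.

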